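Slide a fossil under a spring-closed dust flap

TASK

Put the small plaster-jacketed fossil away under the blue spring-closed dust flap: push the flap's yellow roller bar back with one fingertip to hold the flap open and, while it is held, push the fossil along its lane with the other fingertip until it is right home in the bay, wholly under the flap and near the back stop. Then draw back so that the flap springs fully shut behind the fossil. Do not pick up or tip the fossil, keep the flap from pressing on it, and leave the bottle, brush, jar and other fossil where they are.

Things in the scene. Friction and masses are not known exactly. Their poses are not given: they have to be found in the camera images.
- station: Fixed grey base plate 190 x 150 x 6 mm carrying lane, bay and flap. Origin: on the table, under the middle of the bay's mouth; all coordinates in these notes are mm in this frame. +x runs along the lane into the bay, +y is the side of the yellow roller, z up. Plate: x -115 to 75, y -55 to 95, top at z 6; beside the bay on the +y side nothing stands on it.
- lane (a point): Middle of the lane's floor (x -55, y 0, z 6). Two aluminium rails along x, from x -110 to 0, inner faces at y -21 and +21 (42 mm apart), 4 mm thick, tops at z 12. Open above and at the near end.
- bay (a point): Middle of the bay's floor (x 27.5, y 0, z 6). The bay continues the lane from x 0 to the back stop's face at x 55: side walls 42 mm apart inside, 50 mm outside, tops at z 37, no fixed roof; the flap covers it.
- hinge (a point): Middle of the flap's hinge line (x 54, y 0, z 8, along y), at the far end of the bay. The flap is a hood 60 mm wide (y -30 to 30): clear roof (top at z 42 when shut), blue front apron 4 mm thick with its outer face at x 0 and lower edge at z 20, blue cheeks. It opens by lifting its front up and away in +x.
- flap (a joint): Opening angle of the dust flap in rad: 0 shut, 1.48 fully open; a spring always drives it shut (about 2 to 3 N on the roller to start it and to keep it open). The fossil clears the apron's lower edge only above about 0.3 rad, and pushing the fossil against the apron does not open it.
- roller_mid (a point): Middle of the axis of the yellow roller bar, which turns freely: 10 mm thick, along y from y 32 to 92, this point at y 62; carried by the flap and moving with it. Flap shut: x 17, z 45. Pushed to +x it swings the flap open: at angle a it is at x = 54 - 37 cos a + 37 sin a, z = 8 + 37 sin a + 37 cos a (x 39, z 58 at 0.4 rad; x 55, z 60 at 0.8 rad, its highest; x 74, z 56 at 1.2 rad).
- fossil: Loose little fossil in a white plaster jacket with red-brown rock and a bone on top, about 0.1 kg, 36 x 36 mm, 28 mm high (jacket 25 mm). Origin: centre of its underside. It stands in the lane, its x along the lane within 3 degrees, its centre 28 to 68 mm before the mouth. Home: its near face 10 mm or more beyond the mouth (centre at x 28 to 37; 37 touches the back stop), clear of the closing apron's lower edge.
- bottle: Bystander: white bottle with blue cap, 56 mm across, 125 mm high, upright; origin at the centre of its underside. Beyond the station on its -y side.
- brush: Bystander: brush, about 170 mm long, lying on the table along its own x on the -y side of the station.
- lump: Bystander: second plaster-jacketed fossil, 62 x 50 mm, 35 mm high, on the +y side of the station; origin at the centre of its underside.
- jar: Bystander: amber jar with black cap, 48 mm across, 50 mm high, beyond the station (+x); origin at the centre of its underside.
Things that resemble listed ones, but are neither listed nor needed, are in the scene too. What is shaped like the fossil but green, purple or turquoise is not meant.

How it is judged:
By the outcome, as a careful person would: the job done as asked, in the order asked, and still so for the second after the job is handed in, with the robot touching nothing.
It also fails if it takes over 45 s, if anything falls off the work surface, if the arm or the gripper's body presses on something with over 40 N, if the wrist force passes 120 N, or if a joint passes its speed limit or range.

ROBOT

A 7-joint arm with a two-finger parallel gripper is mounted at the origin on the work surface. World frame = base frame: x ahead of the robot, y to its left, z up, the work surface at z = 0. Lengths are in m, angles in rad, forces in N, time in s.
With the tool pointing down it reaches from about 0.425 to 0.875 m from the base axis. Payload 4.7 kg.
Tool frame: the origin (TCP) lies at the centre of the arm's flange, where the gripper is bolted on; the fingertips stand 182 mm ahead of it and the grasp point (between the pads) lies 164 mm ahead of it; x points along the fingers, y is the direction in which the jaws open and shut, and the axes are right-handed (so a half turn about x gives the same grasp; the last joint's range is limited). The gripper opens to 87 mm and grips with 3 to 60 N. Pads are 19 mm wide; open, the fingers measure 117 mm over their backs; the gripper's body (75 mm by 190 mm) begins 51 mm behind the grasp point.
Start: joints at [1.303, 0.321, -0.07, 1.45, 0.023, 1.371, -0.057], TCP at [0.181, -0.624, 0.405] pointing down, gripper open.
Joint ranges: [-2.86, 2.86], [-0.3, 2.09], [-1.38, 1.24], [0.06, 2.45], [-1.56, 4.7], [0.09, 2.05], [-2.69, 2.69]. Speed limits (rad/s): [2.57, 2.57, 3.14, 3.14, 3.14, 3.14, 3.14].

INTERFACE

Orientations are given as a rotation vector (axis times angle).
In Python, from bench import ctrl gives the robot as it stands.
- The arm moves only by the shell command python3 -m crank 'ROWS' [FORCE]. ROWS is JSON, one flat list of numbers, 7 for each row, row after row: the shift along the tool's x, y, z in mm, then the turn, a rotation vector about the tool's x, y, z in rad, then the finger opening in mm, from 0 to 87. A call has exactly 5 rows; each row shifts and turns the commanded pose from where the row before left it, along the tool's axes as they then stand; what a row does not reach is not made up. A row lasts 1/8 s, in which the tool goes at most 62.5 mm and 10.7 degrees, less where a joint would pass 70% of its speed; a pose out of reach is approached as far as the arm can. A call with a gripper value outside its range is refused whole. The fingers move at their own pace and stop on an object; FORCE is the grip in N (left out, the last holds). Time passes only in rows, so rows that do not move let the fingers close, or fill a call up. It gives the time, the measured TCP pose, the force and the opening at its end, in the units of the state.
- ctrl.get_state(): the state, without advancing time (a new reading comes with each control period).
- ctrl.get_image(name): name is "scene" or "top" or "wrist"; returns the picture (420x560x3 uint8, red, green, blue); there is no depth.
- ctrl.camera_params(name): a dict with "K" (3x3 intrinsics, pixels), "world_to_cam" (4x4, takes a point from world to camera coordinates); the wrist camera has in their place "hand_eye" (4x4, takes a point from camera to tool coordinates, whose origin is the TCP and whose axes are the tool frame's). Camera axes: x right, y down, z forward; pixel columns grow to the right and rows downward; lengths in m; the calibration is good to about 2 mm. A picture is of the moment at which its call begins: read the wrist's pose just before it. camera_params takes no time and is no camera call.
- ctrl.close_job(): hands the job in, once; it reports no verdict.
Trained networks look in the newest picture that a camera, given by its name, has taken for a name from the list of things; names that differ only in an ending like _2 or _b are one class to them, and where a whole thing is asked for, a point or a joint stands for the part that bears it (a point fixed in the world has none). Each returns a list of dicts, best first, with "confidence" (0 to 1); they miss things now and then, are a little off and sometimes report something else, mostly with a low value. They report only what shows in the picture. A call takes as long as a camera call. They do not tell look-alikes from the thing itself.
- ctrl.regions_of(camera, target): "region" (420x560 bool, what is visible of it) and "at" ([column, row] in pixels, amid what is visible of it).
- ctrl.mark_of(camera, target): "at" ([column, row] in pixels: a listed point, or the origin of a listed thing).
The state is a dict: "time": time; "joint_positions": joint angles; "qd": joint speeds; "joint_torque": joint torques, N m; "position": TCP position; "tool_rot": TCP orientation; "ft_force": force on the tool from outside, world axes, zero at the start; "torque": the same for the moment, N m; "grip_width": opening from 0.0 (shut) to 1.0 (fully open).
Only numpy, scipy, OpenCV 4.12 (cv2) and the standard library are available. Lean on these libraries where they do the work, as an engineer would, in place of code of your own. Each camera call takes 0.05 s, during which the arm holds its last target.

## Working session

There is one attempt and no reset: what is moved stays moved. The work goes in short steps, Python scripts to look and compute and a shell command to move; the robot and the scene stay as the last step left them, time stands still between calls to the robot, and variables do not carry over. Pictures are saved under pics/ and viewed, and the job is handed in when it is done.

```bash
ls; mkdir -p pics
python3 - <<'E'
from bench import ctrl
import cv2,numpy as np
s=ctrl.get_state()
for k,v in s.items(): print(k,np.round(v,4))
for c in ("scene","top","wrist"):
    im=ctrl.get_image(c); cv2.imwrite(f"pics/{c}0.png",im[:,:,::-1])
    p=ctrl.camera_params(c); print(c,{k:np.round(v,4).tolist() for k,v in p.items()})
E
```

```text
pics
time 0.0
joint_positions [ 1.3031  0.3218 -0.0701  1.4517  0.0226  1.3708 -0.0569]
qd [ 0.0002 -0.0013 -0.0007 -0.001  -0.0005  0.0004  0.0008]
joint_torque [-1.00000e-04 -4.91301e+01 -4.04300e-01 -3.12530e+01 -6.40000e-02
  4.37000e-02  2.00000e-04]
position [ 0.1807 -0.6242  0.4037]
tool_rot [ 2.0707  0.2958 -2.0716]
ft_force [-0.4339 -0.4267 -0.0116]
torque [ 0.0171 -0.0758  0.0255]
grip_width 0.9978
scene {'K': [[497.3389, 0.0, 273.9069], [0.0, 497.3389, 200.9674], [0.0, 0.0, 1.0]], 'world_to_cam': [[-0.641, 0.7675, -0.0011, 0.3498], [0.5434, 0.4528, -0.7069, -0.2656], [-0.542, -0.4537, -0.7073, 1.3764], [0.0, 0.0, 0.0, 1.0]]}
top {'K': [[456.3616, 0.0, 281.3157], [0.0, 456.3616, 216.1966], [0.0, 0.0, 1.0]], 'world_to_cam': [[0.0262, -0.9997, -0.0009, 0.0058], [-0.9942, -0.026, -0.1041, 0.5719], [0.104, 0.0036, -0.9946, 0.9378], [0.0, 0.0, 0.0, 1.0]]}
wrist {'K': [[289.3695, 0.0, 280.2115], [0.0, 289.3695, 208.6615], [0.0, 0.0, 1.0]], 'hand_eye': [[-0.0002, -0.2792, 0.9602, 0.0203], [1.0, 0.0004, 0.0004, -0.0009], [-0.0005, 0.9602, 0.2792, -0.0762], [0.0, 0.0, 0.0, 1.0]]}
```

View pics/top0.png

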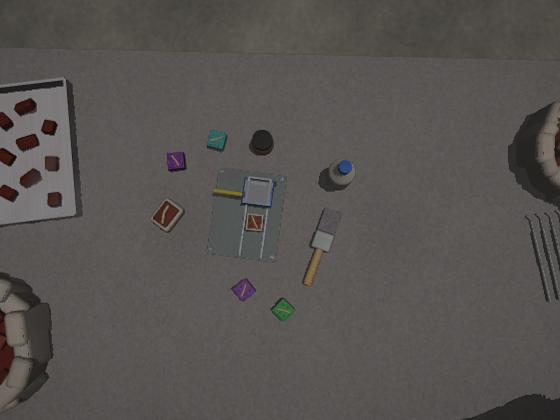

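View pics/scene0.png

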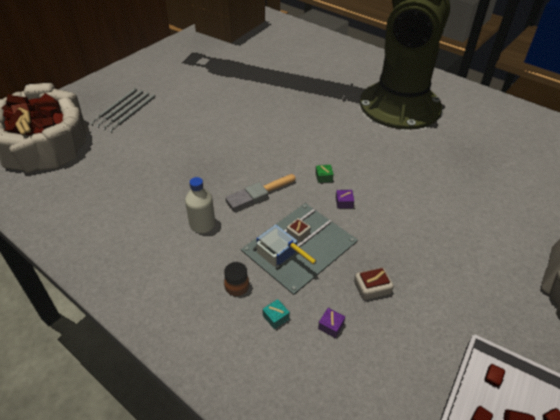

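View pics/wrist0.png

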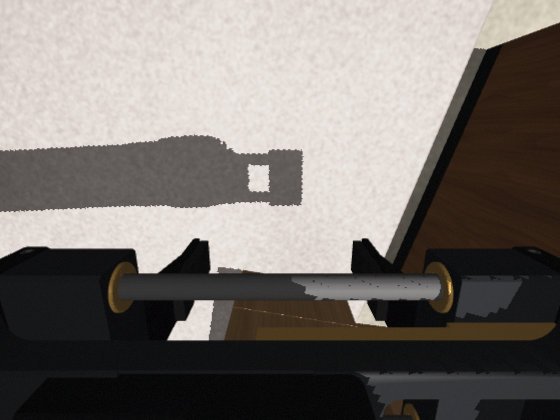

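The station is near pixel (248,215) in the top view. The fossil with red-brown rock is in its lane at (255,222). The green, purple and turquoise ones at (283,309), (244,290), (176,161) and (217,140) are decoys, and the big lump is at (167,214).

```bash
cat > h.py <<'E'
from bench import ctrl
import numpy as np, cv2
from scipy.spatial.transform import Rotation as R
from scipy.optimize import least_squares
def cam(name,st=None):
    p=ctrl.camera_params(name); K=np.array(p["K"])
    if "world_to_cam" in p: return K,np.array(p["world_to_cam"])
    T=np.eye(4);T[:3,:3]=R.from_rotvec(st["tool_rot"]).as_matrix();T[:3,3]=st["position"]
    return K,np.linalg.inv(T@np.array(p["hand_eye"]))
def proj(KT,P):
    K,T=KT; c=T[:3,:3]@np.asarray(P,float)+T[:3,3]; q=K@c; return q[:2]/q[2]
def ontoz(KT,px,z):
    K,T=KT; d=T[:3,:3].T@np.linalg.solve(K,[px[0],px[1],1]); o=-T[:3,:3].T@T[:3,3]
    return o+d*(z-o[2])/d[2]
def tri(obs):
    f=lambda P:np.concatenate([proj(k,P)-u for k,u in obs])
    r=least_squares(f,[0.6,0.05,0.03]); return r.x,np.abs(r.fun).max()
E
python3 - <<'E'
from h import *
s=ctrl.get_state();print(R.from_rotvec(s["tool_rot"]).as_matrix().round(3).tolist())
obs={}
for c in("top","scene"):
    ctrl.get_image(c);KT=cam(c)
    for n in("lane","bay","hinge","roller_mid","fossil"):
        r=ctrl.mark_of(c,n)
        print(c,n,[(np.round(d["at"],1).tolist(),round(d["confidence"],2)) for d in r[:5]])
        if r: obs.setdefault(n,[]).append((KT,np.array(r[0]["at"])))
for n,o in obs.items():
    if len(o)==2: print(n,tri(o))
E
```

```text
[[-0.0, 0.278, -0.961], [0.001, -0.961, -0.278], [-1.0, -0.001, 0.0]]
top lane [([251.2, 231.8], 0.68)]
top bay [([260.0, 193.4], 0.77)]
top hinge [([260.9, 182.2], 0.82), ([336.9, 177.1], 0.73), ([257.0, 207.0], 0.49)]
top roller_mid [([229.4, 191.4], 0.79)]
top fossil [([214.6, 140.1], 0.87), ([173.2, 162.7], 0.79), ([284.3, 306.5], 0.61), ([246.2, 288.0], 0.51), ([253.0, 225.1], 0.5)]
scene lane [([306.0, 232.8], 0.95)]
scene bay [([275.9, 252.7], 0.67)]
scene hinge [([266.7, 257.4], 0.64), ([302.4, 230.1], 0.32)]
scene roller_mid []
scene fossil [([278.4, 316.6], 0.94), ([298.0, 233.0], 0.88), ([344.0, 203.7], 0.72), ([326.1, 178.2], 0.71), ([330.2, 327.4], 0.69)]
lane (array([ 0.53969249,  0.08453191, -0.00150302]), np.float64(0.5867607024815698))
bay (array([ 6.23465053e-01,  6.94726842e-02, -2.09514406e-05]), np.float64(0.2592676645256802))
hinge (array([0.64792758, 0.06710014, 0.00638443]), np.float64(0.17630916836668575))
fossil (array([0.73873938, 0.17197178, 0.00912945]), np.float64(0.12926758106019065))
```

Run:
```python
import cv2
a=cv2.imread("pics/top0.png")[120:330,140:370]; b=cv2.imread("pics/scene0.png")[180:310,210:400]
cv2.imwrite("pics/top0c.png",cv2.resize(a,None,fx=2.8,fy=2.8,interpolation=cv2.INTER_CUBIC))
cv2.imwrite("pics/scene0c.png",cv2.resize(b,None,fx=4,fy=4,interpolation=cv2.INTER_CUBIC))
```

```text
(no output)
```

View pics/top0c.png

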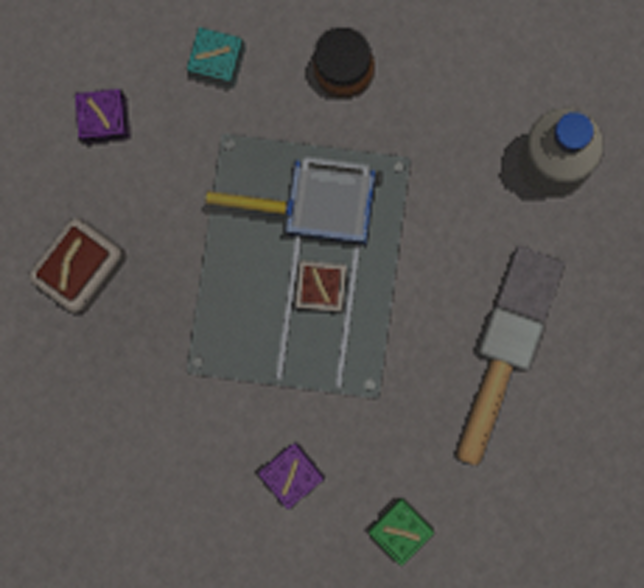

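View pics/scene0c.png

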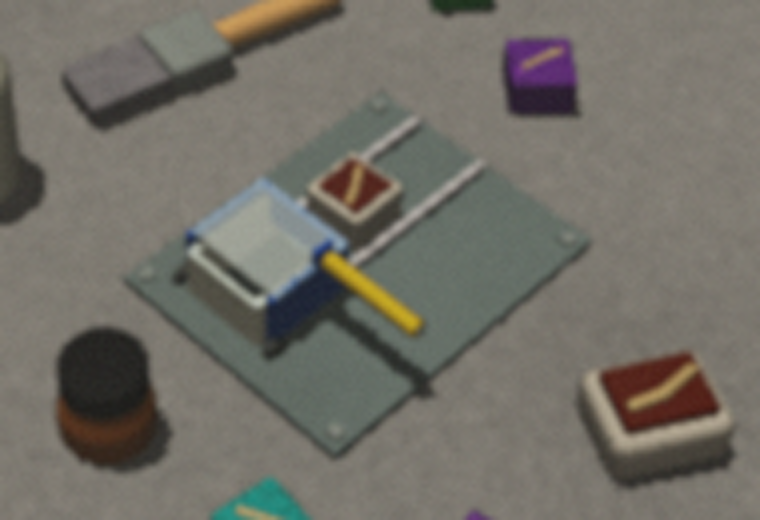

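```bash
cat > fit.py <<'E'
from h import *
C=np.array([[75,95,6],[75,-55,6],[-115,-55,6],[-115,95,6]])/1e3
t=(np.array([[217,135],[410,157],[380,398],[190,375]])+.5)/2.8-.5+[140,120]
s=(np.array([[335,457],[125,280],[380,92],[592,240]])+.5)/4-.5+[210,180]
def S2W(p,P): 
    c,n=np.cos(p[2]),np.sin(p[2]); P=np.atleast_2d(P); return np.c_[p[0]+c*P[:,0]-n*P[:,1],p[1]+n*P[:,0]+c*P[:,1],P[:,2]]
def fit(L):
    f=lambda p:np.concatenate([proj(k,X)-u for k,uv in L for X,u in zip(S2W(p,C),uv)])
    r=least_squares(f,[0.6,0.07,0]);return r.x,r.fun
if __name__=="__main__":
    T,S=cam("top"),cam("scene")
    for L in ([(T,t)],[(S,s)],[(T,t),(S,s)]):
        p,e=fit(L);print(p.round(4),e.round(1))
    for n,P in dict(lane=[-55,0,6],bay=[27.5,0,6],hinge=[54,0,8],roller=[17,62,45]).items():
        W=S2W(p,np.array(P)/1e3)[0];print(n,W.round(4),proj(T,W).round(1),proj(S,W).round(1))
    ft=(np.array([321,287])+.5)/2.8-.5+[140,120]; fs=(np.array([355,184])+.5)/4-.5+[210,180]
    W,e=tri([(T,ft),(S,fs)]);print("fossil top",W,e)
    for W in (W,ontoz(T,ft,.034),ontoz(S,fs,.034)):
        d=W[:2]-p[:2];c,n=np.cos(p[2]),np.sin(p[2]);print("in station mm",1e3*(c*d[0]+n*d[1]),1e3*(-n*d[0]+c*d[1]))
E
python3 fit.py
```

```text
[ 0.5944  0.0748 -0.0864] [ 0.7 -0.1 -0.4 -0.4  0.5  0.  -0.8  0.4]
[ 0.5974  0.0746 -0.1009] [ 0.3  0.  -0.6 -0.2  0.   0.1  0.3  0. ]
[ 0.5957  0.0744 -0.0935] [ 1.2 -0.9 -0.  -0.8  0.3 -0.4 -1.  -0.6  1.3 -0.6 -0.  -0.5  0.  -0.4
  0.5 -0.9]
lane [0.541  0.0796 0.006 ] [253.8 230.7] [304.5 229.7]
bay [0.6231 0.0719 0.006 ] [258.5 193.3] [276.7 251.3]
hinge [0.6495 0.0694 0.008 ] [260.  181.2] [267.2 258. ]
roller [0.6184 0.1346 0.045 ] [227.7 191.8] [303.6 253.2]
fossil top [0.55786811 0.07662824 0.0308146 ] 0.4695181650592417
in station mm -37.89203139582926 -1.3585404825769503
in station mm -38.831380439093074 -0.808626011186767
in station mm -35.08484187648451 -0.18430756307807752
```

```bash
cat >> h.py <<'E'
def tool(heading,tilt=0):
    # fingers down, tool y (jaw) horizontal at heading; tilt>0: fingertips lean ahead (tool +z direction)
    y=np.array([np.cos(heading),np.sin(heading),0]);x=np.array([0,0,-1.]);z=np.cross(x,y)
    x=x*np.cos(tilt)+z*np.sin(tilt); z=np.cross(x,y); return np.c_[x,y,z]
def plan(p1,R1,N,polar=False,p0=None,R0=None):
    s=ctrl.get_state()
    p0=np.array(s["position"]) if p0 is None else p0
    R0=R.from_rotvec(s["tool_rot"]).as_matrix() if R0 is None else R0
    w=R.from_matrix(R0.T@R1).as_rotvec(); p1=np.array(p1)
    P=[];Q=[]
    for i in range(N+1):
        f=i/N; Q.append(R0@R.from_rotvec(w*f).as_matrix())
        if polar:
            a0,a1=np.arctan2(p0[1],p0[0]),np.arctan2(p1[1],p1[0]);r=np.hypot(*p0[:2])*(1-f)+f*np.hypot(*p1[:2]);a=a0+(a1-a0)*f
            P.append(np.array([r*np.cos(a),r*np.sin(a),p0[2]*(1-f)+f*p1[2]]))
        else: P.append(p0*(1-f)+p1*f)
    for i in range(N):
        d=Q[i].T@(P[i+1]-P[i])*1e3; print(d.round(1).tolist(),(w/N).round(4).tolist())
E
python3 - <<'E'
from h import *
plan([0.52,0.07,0.36],tool(np.radians(30)),15,True)
E
```

```text
[3.0, -11.2, -60.8] [-0.1208, 0.0, -0.0]
[3.0, -9.6, -60.3] [-0.1208, 0.0, -0.0]
[3.0, -8.1, -59.7] [-0.1208, 0.0, -0.0]
[3.0, -6.5, -59.1] [-0.1208, 0.0, -0.0]
[3.0, -5.1, -58.4] [-0.1208, 0.0, -0.0]
[3.0, -3.6, -57.8] [-0.1208, 0.0, -0.0]
[3.0, -2.2, -57.1] [-0.1208, 0.0, -0.0]
[3.0, -0.8, -56.3] [-0.1208, 0.0, -0.0]
[3.0, 0.5, -55.5] [-0.1208, 0.0, -0.0]
[3.0, 1.8, -54.7] [-0.1208, 0.0, -0.0]
[3.0, 3.1, -53.9] [-0.1208, 0.0, -0.0]
[3.0, 4.3, -53.0] [-0.1208, 0.0, -0.0]
[3.0, 5.5, -52.1] [-0.1208, 0.0, -0.0]
[3.0, 6.6, -51.2] [-0.1208, 0.0, -0.0]
[3.0, 7.7, -50.3] [-0.1208, 0.0, -0.0]
```

```bash
python3 -m crank '[3,-11,-61,-0.12,0,0,87, 3,-9.5,-60,-0.12,0,0,87, 3,-8,-60,-0.12,0,0,87, 3,-6.5,-59,-0.12,0,0,87, 3,-5,-58.5,-0.12,0,0,87]'
python3 -m crank '[3,-3.5,-58,-0.12,0,0,87, 3,-2,-57,-0.12,0,0,87, 3,-1,-56,-0.12,0,0,87, 3,0.5,-55.5,-0.12,0,0,87, 3,2,-54.5,-0.12,0,0,87]'
python3 -m crank '[3,3,-54,-0.12,0,0,75, 3,4.5,-53,-0.12,0,0,75, 3,5.5,-52,-0.12,0,0,75, 3,6.5,-51,-0.12,0,0,70, 3,7.5,-50,-0.12,0,0,70]'
```

```text
time: 1.38
position: [0.4195, -0.4418, 0.3898]
tool_rot: [1.693, 0.803, -1.693]
ft_force: [0.4, -0.3, 0.0]
grip_width: 1.0
time: 2.0
position: [0.5369, -0.1892, 0.3749]
tool_rot: [1.272, 1.167, -1.271]
ft_force: [0.1, -0.1, -0.7]
grip_width: 1.003
time: 2.62
position: [0.5247, 0.0696, 0.3599]
tool_rot: [0.822, 1.409, -0.821]
ft_force: [0.3, 0.0, -0.5]
grip_width: 0.808
```

Run:
```python
from h import *
s=ctrl.get_state();im=ctrl.get_image("wrist");cv2.imwrite("pics/w1.png",im[:,:,::-1])
KT=cam("wrist",s);np.savez("w1.npz",K=KT[0],T=KT[1])
print(s["position"],s["qd"],R.from_rotvec(s["tool_rot"]).as_matrix().round(3),s["joint_positions"])
from fit import S2W
p=[.5957,.0744,-.0935]
for P in [[75,95,6],[75,-55,6],[-115,-55,6],[-115,95,6],[17,62,45],[-38,0,34]]:
    print(P,proj(KT,S2W(p,np.array(P)/1e3)[0]).round(1))
```

```text
[0.52474686 0.06960355 0.35989406] [-0.35448591 -0.08854468 -0.37616944  0.1694547  -0.01414907 -0.06435781
  0.21676325] [[ 0.001  0.87   0.493]
 [ 0.     0.493 -0.87 ]
 [-1.     0.001  0.   ]] [ 0.53442617  0.15371283 -0.77485792  1.78837904  0.11350221  1.24409471
  0.24422481]
[75, 95, 6] [432.9 189.3]
[75, -55, 6] [352.7 282.1]
[-115, -55, 6] [228.4 201. ]
[-115, 95, 6] [302.6  90.1]
[17, 62, 45] [389.  191.6]
[-38, 0, 34] [310.1 206.6]
```

View pics/w1.png

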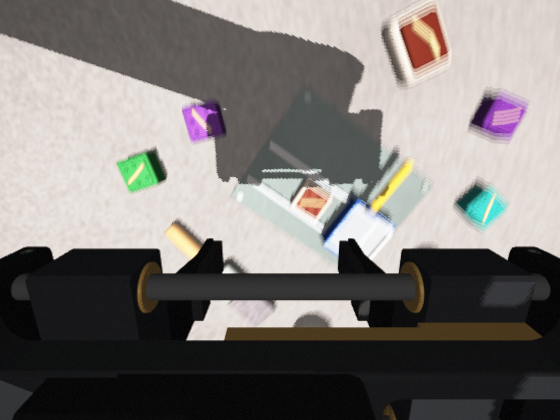

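```bash
python3 -m crank '[10,0,20,0,0,0,70, 10,0,20,0,0,0,70, 10,0,10,0,0,0,70, 0,0,0,0,0,0,70, 0,0,0,0,0,0,70]'
python3 - <<'E'
from h import *
s=ctrl.get_state();im=ctrl.get_image("wrist");cv2.imwrite("pics/w2.png",im[:,:,::-1])
KT=cam("wrist",s);np.savez("w2.npz",K=KT[0],T=KT[1])
cv2.imwrite("pics/w2c.png",cv2.resize(im[20:270,160:460,::-1],None,fx=2.4,fy=2.4,interpolation=cv2.INTER_CUBIC))
print(s["position"],s["qd"],s["joint_positions"])
for n in("lane","bay","hinge","roller_mid","fossil"):
    r=ctrl.mark_of("wrist",n);print(n,[(np.round(d["at"],1).tolist(),round(d["confidence"],2)) for d in r[:5]])
from fit import S2W
p=[.5957,.0744,-.0935]
for P in [[75,95,6],[75,-55,6],[-115,-55,6],[-115,95,6],[17,62,45],[-38,0,34],[-55,0,6],[27.5,0,6],[54,0,8]]:
    print(P,proj(KT,S2W(p,np.array(P)/1e3)[0]).round(1))
E
```

```text
time: 3.3
position: [0.5495, 0.0244, 0.3297]
tool_rot: [0.826, 1.409, -0.825]
ft_force: [0.4, 0.3, 0.3]
grip_width: 0.806
[0.54949535 0.02435038 0.32968725] [-0.00717943 -0.01136102 -0.01053764 -0.0044525   0.00219318  0.00044496
  0.00016823] [ 0.56209369  0.22954515 -0.73593583  1.77749811  0.16401688  1.19748264
  0.28988268]
lane [([298.3, 144.0], 0.94)]
bay [([360.0, 189.6], 0.61)]
hinge []
roller_mid [([409.2, 140.3], 0.73)]
fossil [([502.7, 171.8], 0.95), ([519.4, 65.3], 0.93), ([128.7, 129.5], 0.63), ([197.4, 65.2], 0.58), ([312.9, 161.5], 0.57)]
[75, 95, 6] [456.1 146.1]
[75, -55, 6] [363.4 255.9]
[-115, -55, 6] [221.8 161.1]
[-115, 95, 6] [306.6  26.7]
[17, 62, 45] [408.2 142.5]
[-38, 0, 34] [315.8 163.1]
[-55, 0, 6] [299.3 150.3]
[27.5, 0, 6] [361.6 194.5]
[54, 0, 8] [381.1 208.5]
```

View pics/w2c.png

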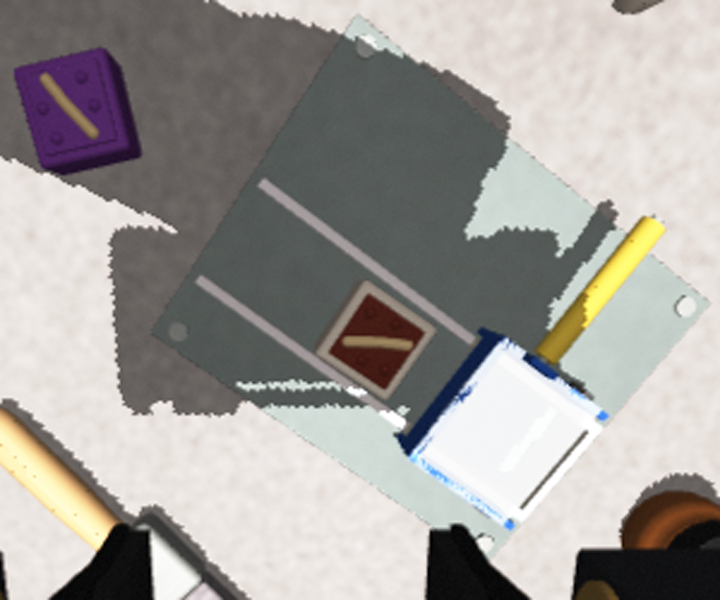

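```bash
cat > fit2.py <<'E'
from h import *
from fit import S2W,C,t,s
d=np.load("w2.npz");W=(d["K"],d["T"])
u=lambda a:(np.array(a,float)+.5)/2.4-.5+[160,20]
A=np.array([[75,95,6],[-115,95,6],[-115,-55,6],[75,-55,6],[-110,23,12],[-110,-23,12]])/1e3
U=u([[709,302],[358,14],[152,333],[490,555],[262,183],[200,280]])
T,S=cam("top"),cam("scene")
def f(p,allc):
    o=[proj(W,X)-v for X,v in zip(S2W(p,A),U)]
    if allc: o+=[proj(k,X)-v for k,uv in((T,t),(S,s)) for X,v in zip(S2W(p,C),uv)]
    return np.concatenate(o)
for a in(0,1):
    r=least_squares(f,[.6,.07,0],args=(a,));print(r.x.round(4),r.fun.round(1)[:12])
    p=r.x
    for nm,px,z in (("fossil",[377,338],.032),("fossil0",[377,338],.034),("rollertip",[653,225],.047),("rollerroot",[550,355],.047),("aprontop L",[487,333],.042),("aprontop R",[405,440],.042)):
        w=ontoz(W,u(px),z);q=w[:2]-p[:2];c,n=np.cos(p[2]),np.sin(p[2]);print(nm,(1e3*np.array([c*q[0]+n*q[1],-n*q[0]+c*q[1]])).round(1))
ft=(np.array([321,287])+.5)/2.8-.5+[140,120]; fs=(np.array([355,184])+.5)/4-.5+[210,180]
print("fossil top tri",tri([(W,u([377,338])),(T,ft),(S,fs)]))
E
python3 fit2.py
```

```text
[ 0.5956  0.0763 -0.0984] [ 2.1 -0.6 -0.6 -1.2 -0.5  0.4 -0.   3.7 -0.4 -0.4 -0.5 -0.4]
fossil [-38.    0.4]
fossil0 [-38.4   0.5]
rollertip [16.5 89.8]
rollerroot [16.9 33.1]
aprontop L [-6.4 26.2]
aprontop R [ -6.3 -25.2]
[ 0.5956  0.0759 -0.0982] [ 1.9 -0.3 -0.8 -0.8 -0.6  0.8 -0.2  4.  -0.5 -0.  -0.6 -0.1]
fossil [-38.1   0.8]
fossil0 [-38.4   0.9]
rollertip [16.4 90.2]
rollerroot [16.8 33.5]
aprontop L [-6.5 26.6]
aprontop R [ -6.3 -24.9]
fossil top tri (array([0.55799752, 0.07939691, 0.03159036]), np.float64(1.5152044110517977))
```

```bash
cat >> h.py <<'E'
ST=np.array([.5956,.0760,-.098]); L=95.
def tcp(Xf,psi,tip,yf=0.,L=L):
    "station: fossil-finger leading x, finger centre y, yaw psi deg, tip height mm -> world TCP pos, R"
    a=np.radians(psi); e=7.5*np.sin(a)+9.5*np.cos(a)
    c=np.array([Xf-e,yf])+L/2*np.array([np.sin(a),np.cos(a)])
    n,m=np.cos(ST[2]),np.sin(ST[2])
    w=ST[:2]+np.array([n*c[0]-m*c[1],m*c[0]+n*c[1]])/1e3
    return np.array([w[0],w[1],(tip+182)/1e3]),tool(np.pi/2-a+ST[2])
def inv():
    s=ctrl.get_state();p=np.array(s["position"]);M=R.from_rotvec(s["tool_rot"]).as_matrix()
    psi=90-np.degrees(np.arctan2(M[1,1],M[0,1])-ST[2]); a=np.radians(psi)
    l=s["grip_width"]*87+15; q=p[:2]+M[:2,0]*.182-ST[:2];n,m=np.cos(ST[2]),np.sin(ST[2])
    c=1e3*np.array([n*q[0]+m*q[1],-m*q[0]+n*q[1]]); j=np.array([np.sin(a),np.cos(a)])*l/2; e=7.5*np.sin(a)+9.5*np.cos(a)
    F=c-j;G=c+j
    print("t %.2f psi %.1f tip z %.1f | fossil finger lead x %.1f y %.1f | roller finger lead x %.1f y %.1f | F %s"%(s["time"],psi,1e3*(p[2]+M[2,0]*.182),F[0]+e,F[1],G[0]+e,G[1],np.round(s["ft_force"],1)), "axis",M[:,0].round(3),"q",np.round(s["joint_positions"],2))
E
python3 - <<'E'
from h import *
inv()
P,Q=tcp(-76,55,100);print(P); plan(P,Q,3)
E
```

```text
t 3.60 psi 55.1 tip z 148.1 | fossil finger lead x -64.2 y -80.1 | roller finger lead x 5.8 y -31.3 | F [-0.3  0.2  0.4] axis [ 0.001 -0.    -1.   ] q [ 0.56  0.23 -0.74  1.78  0.16  1.2   0.29]
[0.54981642 0.10787745 0.282     ]
[16.0, 13.7, -24.1] [-0.0004, 0.0002, -0.0001]
[16.0, 13.7, -24.1] [-0.0004, 0.0002, -0.0001]
[16.0, 13.7, -24.1] [-0.0004, 0.0002, -0.0001]
```

```bash
python3 -m crank '[16,13.7,-24,0,0,0,80, 16,13.7,-24,0,0,0,80, 16,13.7,-24,0,0,0,80, 0,0,0,0,0,0,80, 0,0,0,0,0,0,80]'
python3 - <<'E'
from h import *
inv()
s=ctrl.get_state();im=ctrl.get_image("wrist");cv2.imwrite("pics/w3.png",im[:,:,::-1])
im=ctrl.get_image("top");cv2.imwrite("pics/t3.png",cv2.resize(im[120:290,150:370,::-1],None,fx=3,fy=3,interpolation=cv2.INTER_CUBIC))
im=ctrl.get_image("scene");cv2.imwrite("pics/s3.png",cv2.resize(im[160:310,200:400,::-1],None,fx=4,fy=4,interpolation=cv2.INTER_CUBIC))
E
```

```text
time: 4.22
position: [0.5504, 0.1065, 0.282]
tool_rot: [0.825, 1.408, -0.826]
ft_force: [-0.4, 0.1, 0.9]
grip_width: 0.915
t 4.22 psi 55.1 tip z 100.0 | fossil finger lead x -75.1 y -1.2 | roller finger lead x 2.5 y 52.9 | F [-0.4  0.1  0.9] axis [ 0.    -0.001 -1.   ] q [ 0.42  0.31 -0.76  1.8   0.24  1.12  0.09]
```

View pics/w3.png

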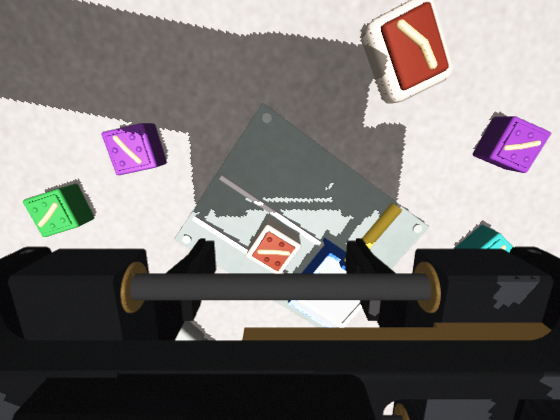

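View pics/s3.png

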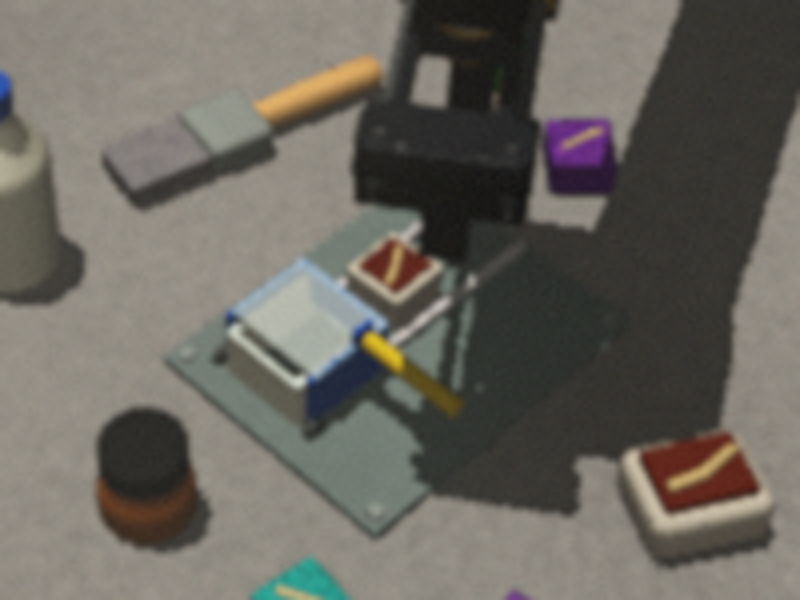

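View pics/t3.png

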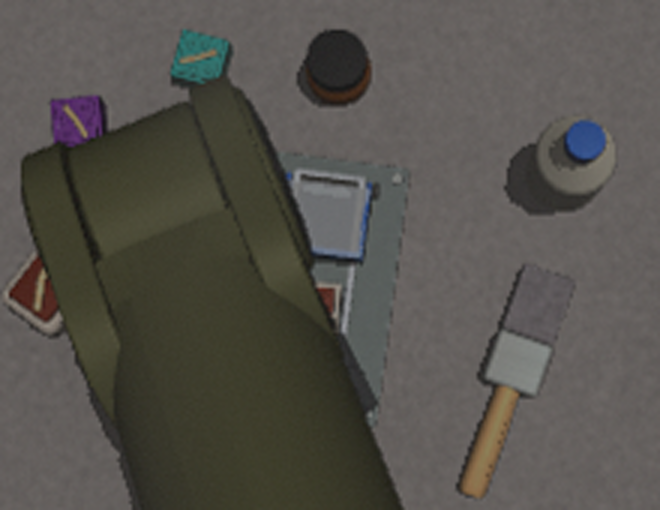

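Run:
```python
from h import *
s=ctrl.get_state();p=np.array(s["position"]);M=R.from_rotvec(s["tool_rot"]).as_matrix()
for nm,y in (("foss",-47.3),("roll",47.3)):
  for dy in(-7.5,7.5):
    for dz in (-9.5,9.5):
      X=p+M@(np.array([182,y+dy,dz])/1e3); print(nm,dy,dz,((proj(cam("scene"),X)-[200,160]+.5)*4-.5).round(0), proj(cam("wrist",s),X).round(0))
plan(*tcp(-76,55,40),3)
```

```text
foss -7.5 -9.5 [491. 113.] [190. 242.]
foss -7.5 9.5 [454. 108.] [192. 271.]
foss 7.5 -9.5 [488. 134.] [214. 242.]
foss 7.5 9.5 [450. 129.] [216. 271.]
roll -7.5 -9.5 [468. 250.] [347. 242.]
roll -7.5 9.5 [427. 245.] [345. 271.]
roll 7.5 -9.5 [464. 274.] [371. 242.]
roll 7.5 9.5 [423. 268.] [369. 271.]
[20.1, 0.1, -0.7] [-0.0013, 0.0004, -0.0002]
[20.1, 0.1, -0.7] [-0.0013, 0.0004, -0.0002]
[20.1, 0.1, -0.7] [-0.0013, 0.0004, -0.0002]
```

```bash
python3 -m crank '[25,0,-1,0,0,0,80, 25,0,-1,0,0,0,80, 20,0,0,0,0,0,80, 15,0,0,0,0,0,80, 4,0,0,0,0,0,80]'
python3 - <<'E'
from h import *
inv()
s=ctrl.get_state();im=ctrl.get_image("wrist");cv2.imwrite("pics/w4.png",im[:,:,::-1])
im=ctrl.get_image("scene");cv2.imwrite("pics/s4.png",cv2.resize(im[160:310,200:400,::-1],None,fx=4,fy=4,interpolation=cv2.INTER_CUBIC))
E
```

```text
time: 5.0
position: [0.549, 0.1085, 0.1918]
tool_rot: [0.825, 1.41, -0.826]
ft_force: [-0.2, -0.5, 0.9]
grip_width: 0.916
t 5.00 psi 55.1 tip z 9.8 | fossil finger lead x -77.0 y 0.7 | roller finger lead x 0.7 y 54.8 | F [-0.2 -0.5  0.9] axis [-0.001 -0.    -1.   ] q [ 0.36  0.43 -0.71  1.87  0.34  0.96  0.01]
```

View pics/w4.png

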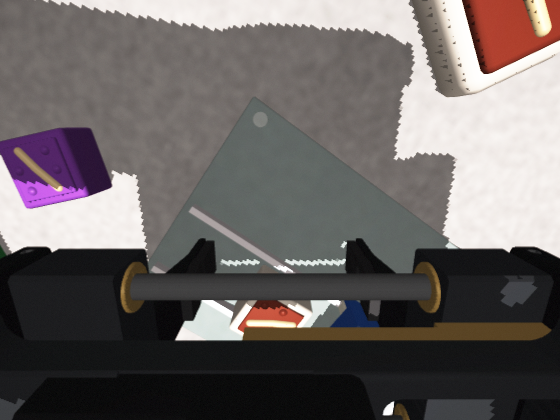

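View pics/s4.png

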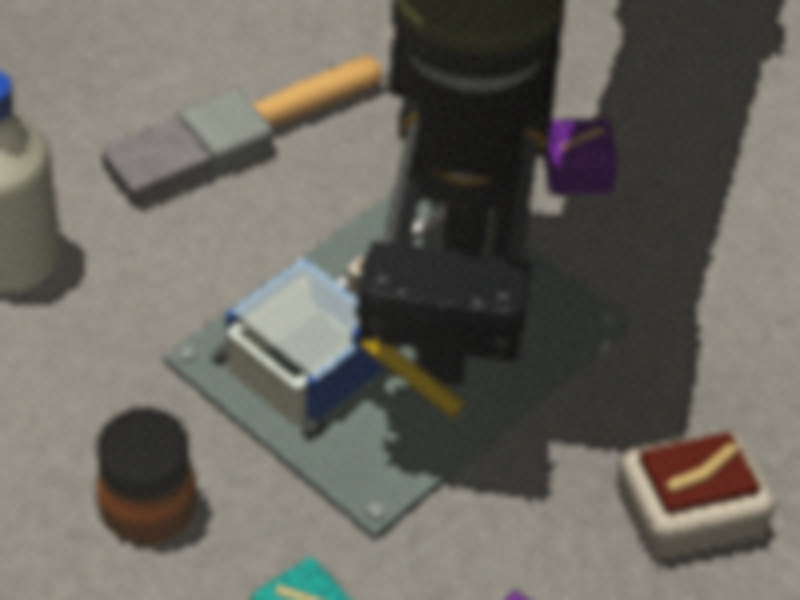

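```bash
python3 -m crank '[-0.2,4.1,2.9,0,0,0,80, -0.2,4.1,2.9,0,0,0,80, -0.2,4.1,2.9,0,0,0,80, -0.2,4.1,2.9,0,0,0,80, -0.2,4.1,2.9,0,0,0,80]'
python3 - <<'E'
from h import *
inv()
im=ctrl.get_image("scene");cv2.imwrite("pics/s5.png",cv2.resize(im[160:310,200:400,::-1],None,fx=4,fy=4,interpolation=cv2.INTER_CUBIC))
E
```

```text
time: 5.72
position: [0.574, 0.1063, 0.1935]
tool_rot: [0.824, 1.41, -0.826]
ft_force: [-3.0, 0.1, 1.0]
grip_width: 0.92
t 5.72 psi 55.1 tip z 11.5 | fossil finger lead x -52.0 y 0.8 | roller finger lead x 25.9 y 55.2 | F [-3.   0.1  1. ] axis [-0.001 -0.    -1.   ] q [ 0.35  0.47 -0.7   1.81  0.36  0.99  0.02]
```

View pics/s5.png

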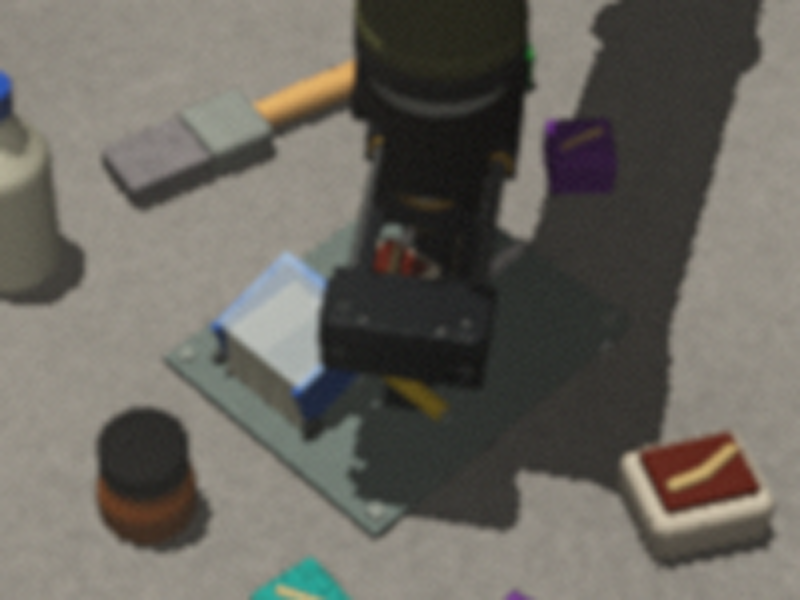

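```bash
python3 -m crank '[0,2.6,1.7,0,0,0,80, 0,2.6,1.7,0,0,0,80, 0,2.6,1.7,0,0,0,80, 0,2.4,1.7,0,0,0,80, 0,0,0,0,0,0,80]'
python3 - <<'E'
from h import *
inv()
im=ctrl.get_image("scene");cv2.imwrite("pics/s6.png",cv2.resize(im[160:310,200:400,::-1],None,fx=4,fy=4,interpolation=cv2.INTER_CUBIC))
im=ctrl.get_image("wrist");cv2.imwrite("pics/w6.png",im[:,:,::-1])
# phase D rows: interpolate in (Xf,psi)
s=ctrl.get_state();p0=np.array(s["position"]);R0=R.from_rotvec(s["tool_rot"]).as_matrix()
N=20
for i in range(1,N+1):
    f=i/N; P,Q=tcp(-40+f*53,55.1-23.1*f,11.5,0.5*(1-f))
    print((R0.T@(P-p0)*1e3).round(1),R.from_matrix(R0.T@Q).as_rotvec().round(4),"roller lead %.1f"%(-40+f*53+95*np.sin(np.radians(55.1-23.1*f))))
    p0,R0=P,Q
E
```

```text
time: 6.4
position: [0.5868, 0.1051, 0.1938]
tool_rot: [0.825, 1.408, -0.825]
ft_force: [-2.1, -0.3, 0.1]
grip_width: 0.92
t 6.40 psi 55.1 tip z 11.8 | fossil finger lead x -38.9 y 0.9 | roller finger lead x 39.0 y 55.3 | F [-2.1 -0.3  0.1] axis [ 0.001 -0.    -1.   ] q [ 0.34  0.49 -0.69  1.78  0.37  1.    0.02]
[0.3 1.2 0.4] [-0.0204  0.0004 -0.0002] roller lead 39.5
[0.  2.1 0.6] [-0.0202  0.      0.    ] roller lead 41.0
[0.  2.  0.6] [-0.0202  0.      0.    ] roller lead 42.4
[0.  2.  0.7] [-0.0202  0.      0.    ] roller lead 43.9
[0.  2.  0.7] [-0.0202  0.      0.    ] roller lead 45.3
[0.  2.  0.8] [-0.0202  0.      0.    ] roller lead 46.7
[0.  1.9 0.8] [-0.0202  0.      0.    ] roller lead 48.0
[0.  1.9 0.8] [-0.0202  0.      0.    ] roller lead 49.4
[0.  1.9 0.9] [-0.0202  0.      0.    ] roller lead 50.7
[0.  1.8 0.9] [-0.0202  0.      0.    ] roller lead 52.0
[0.  1.8 1. ] [-0.0202  0.      0.    ] roller lead 53.2
[0.  1.7 1. ] [-0.0202  0.      0.    ] roller lead 54.4
[0.  1.7 1. ] [-0.0202  0.      0.    ] roller lead 55.6
[0.  1.7 1.1] [-0.0202  0.      0.    ] roller lead 56.8
[0.  1.6 1.1] [-0.0202  0.      0.    ] roller lead 57.9
[0.  1.6 1.2] [-0.0202  0.      0.    ] roller lead 59.1
[0.  1.6 1.2] [-0.0202  0.      0.    ] roller lead 60.2
[0.  1.5 1.2] [-0.0202  0.      0.    ] roller lead 61.2
[0.  1.5 1.3] [-0.0202  0.      0.    ] roller lead 62.3
[0.  1.4 1.3] [-0.0202  0.      0.    ] roller lead 63.3
```

View pics/s6.png

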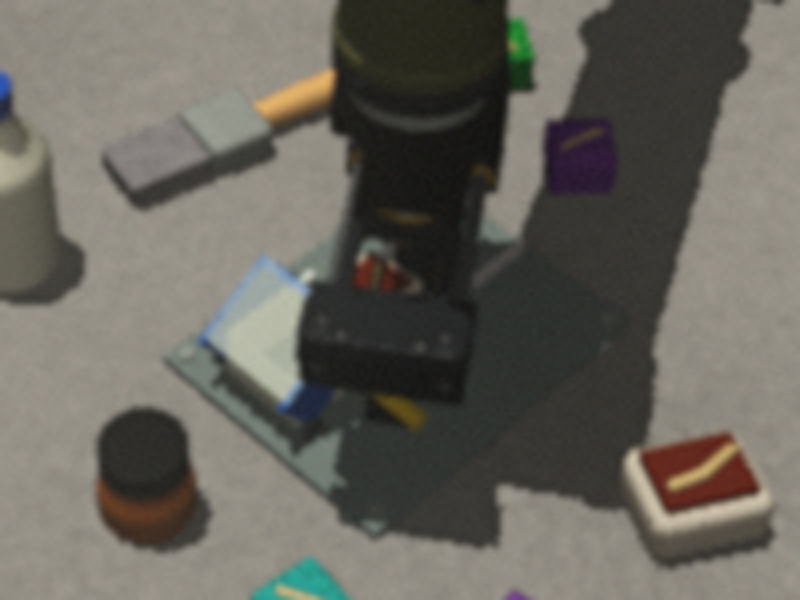

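View pics/w6.png

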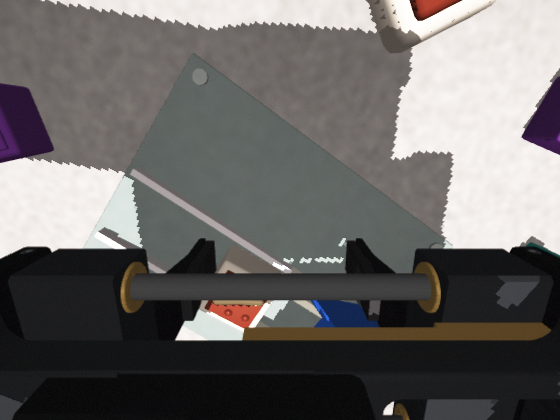

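Run:
```python
from h import *
from fit import S2W
s=ctrl.get_state();KT=cam("wrist",s);im=cv2.imread("pics/w6.png")
for yaw in (0,):
  for z,col in((31,(0,255,0)),(6,(255,255,0))):
    pts=[proj(KT,S2W(ST,np.array([[-20.9+dx,.5+dy,z]])/1e3)[0]) for dx,dy in((-18,-18),(-18,18),(18,18),(18,-18))]
    cv2.polylines(im,[np.round(np.array(pts)).astype(int)],True,col,1)
pts=[proj(KT,S2W(ST,np.array([q])/1e3)[0]) for q in([-110,21,12],[0,21,12])];cv2.polylines(im,[np.round(np.array(pts)).astype(int)],False,(255,0,255),1)
pts=[proj(KT,S2W(ST,np.array([q])/1e3)[0]) for q in([-110,-21,12],[0,-21,12])];cv2.polylines(im,[np.round(np.array(pts)).astype(int)],False,(255,0,255),1)
cv2.imwrite("pics/w6c.png",cv2.resize(im[150:350,60:380],None,fx=2.5,fy=2.5,interpolation=cv2.INTER_CUBIC))
```

```text
(no output)
```

View pics/w6c.png

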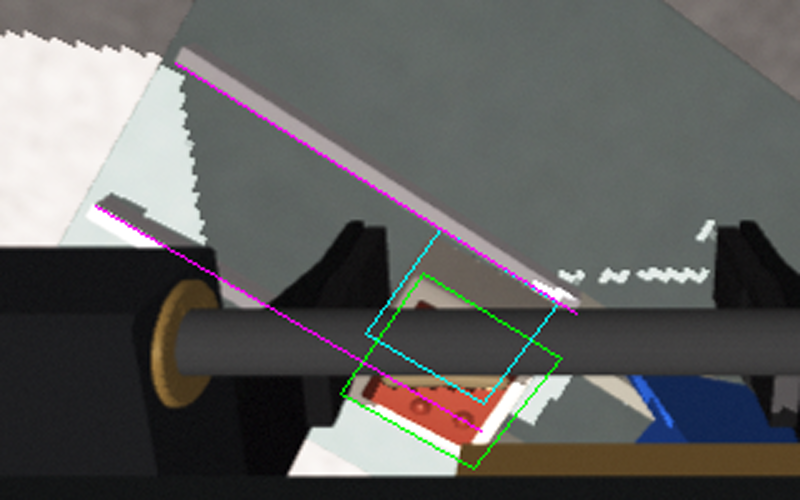

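```bash
python3 -m crank '[0.1,1.5,0.5,-0.02,0,0,80, 0,2.1,0.6,-0.02,0,0,80, 0,2,0.6,-0.02,0,0,80, 0,2,0.7,-0.02,0,0,80, 0,2,0.7,-0.02,0,0,80]'
python3 -m crank '[0,2,0.8,-0.02,0,0,80, 0,1.9,0.8,-0.02,0,0,80, 0,1.9,0.8,-0.02,0,0,80, 0,1.9,0.9,-0.02,0,0,80, 0,1.8,0.9,-0.02,0,0,80]'
python3 - <<'E'
from h import *
inv()
im=ctrl.get_image("scene");cv2.imwrite("pics/s7.png",cv2.resize(im[160:310,200:400,::-1],None,fx=4,fy=4,interpolation=cv2.INTER_CUBIC))
im=ctrl.get_image("wrist");cv2.imwrite("pics/w7.png",im[:,:,::-1])
E
```

```text
time: 7.12
position: [0.5963, 0.1077, 0.1936]
tool_rot: [0.747, 1.438, -0.748]
ft_force: [-4.7, -1.3, 1.1]
grip_width: 0.92
time: 7.75
position: [0.6064, 0.1101, 0.1936]
tool_rot: [0.67, 1.465, -0.67]
ft_force: [-4.2, -0.7, 1.4]
grip_width: 0.92
t 7.75 psi 43.6 tip z 11.6 | fossil finger lead x -13.3 y 0.6 | roller finger lead x 52.2 y 69.4 | F [-4.2 -0.7  1.4] axis [ 0. -0. -1.] q [ 0.35  0.54 -0.72  1.73  0.41  1.03  0.2 ]
```

View pics/s7.png

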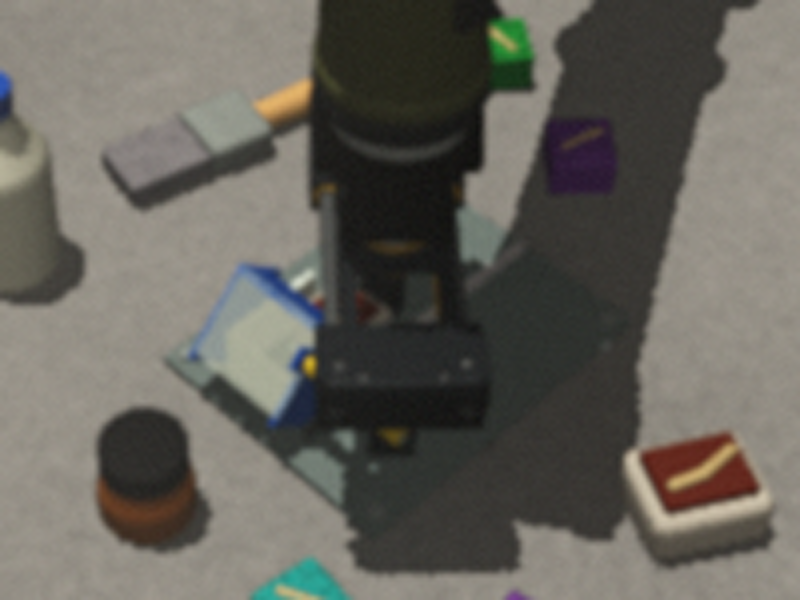

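View pics/w7.png

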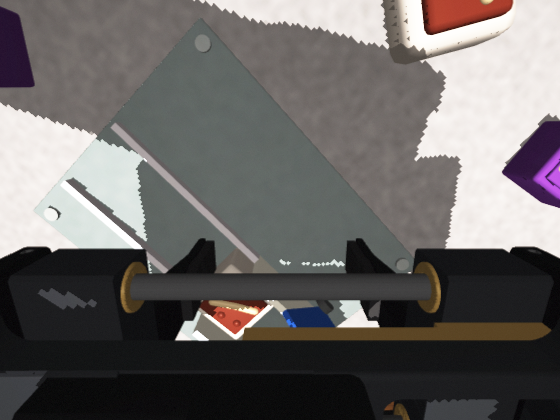

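```bash
python3 -m crank '[0,1.8,1,-0.02,0,0,80, 0,1.7,1,-0.02,0,0,80, 0,1.7,1,-0.02,0,0,80, 0,1.7,1.1,-0.02,0,0,80, 0,1.6,1.1,-0.02,0,0,80]'
python3 -m crank '[0,1.6,1.2,-0.02,0,0,80, 0,1.6,1.2,-0.02,0,0,80, 0,1.5,1.2,-0.02,0,0,80, 0,1.5,1.3,-0.02,0,0,80, 0,1.4,1.3,-0.02,0,0,80]'
python3 - <<'E'
from h import *
inv()
im=ctrl.get_image("scene");cv2.imwrite("pics/s8.png",cv2.resize(im[160:310,200:400,::-1],None,fx=4,fy=4,interpolation=cv2.INTER_CUBIC))
im=ctrl.get_image("wrist");cv2.imwrite("pics/w8.png",im[:,:,::-1])
E
```

```text
time: 8.48
position: [0.6162, 0.1121, 0.1936]
tool_rot: [0.593, 1.488, -0.593]
ft_force: [-3.4, -1.3, 1.3]
grip_width: 0.917
time: 9.1
position: [0.6256, 0.1135, 0.1935]
tool_rot: [0.515, 1.509, -0.516]
ft_force: [-4.5, -2.8, 1.7]
grip_width: 0.919
t 9.10 psi 32.1 tip z 11.5 | fossil finger lead x 12.8 y -0.1 | roller finger lead x 63.3 y 80.3 | F [-4.5 -2.8  1.7] axis [-0.001 -0.001 -1.   ] q [ 0.35  0.59 -0.75  1.68  0.45  1.05  0.38]
```

View pics/s8.png

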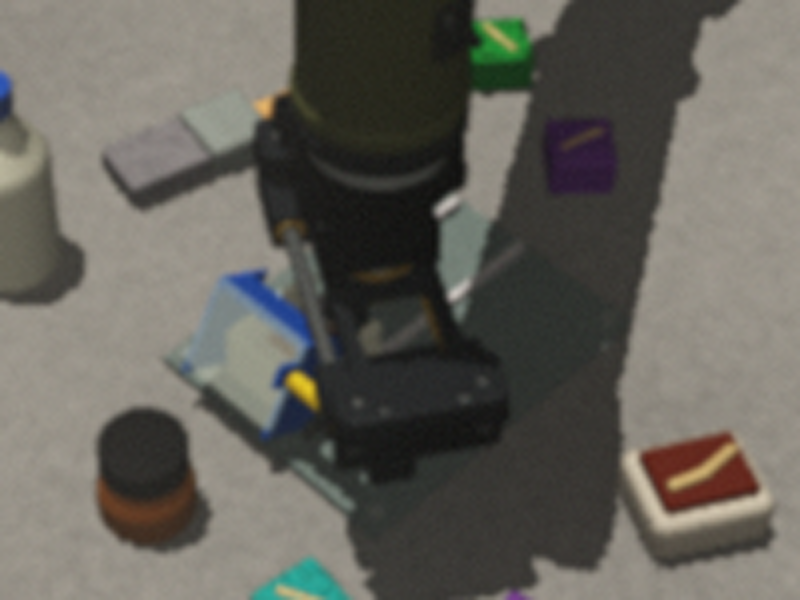

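View pics/w8.png

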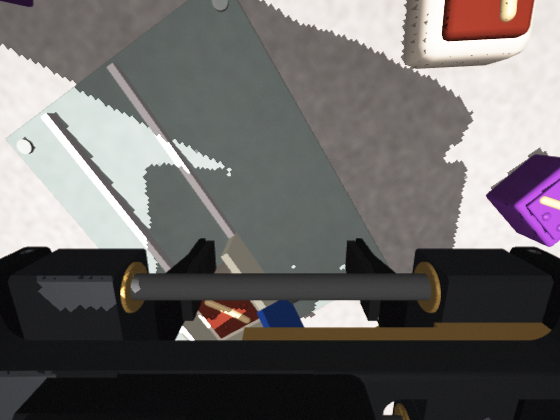

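```bash
python3 -m crank '[0,0.5,0.85,0,0,0,80, 0,0.5,0.85,0,0,0,80, 0,0.5,0.85,0,0,0,80, 0,0.5,0.85,0,0,0,80, 0,0,0,0,0,0,80]'
python3 - <<'E'
from h import *
from fit import S2W
inv()
s=ctrl.get_state();im=ctrl.get_image("wrist")[:,:,::-1].copy();KT=cam("wrist",s)
for z,col in((31,(0,255,0)),):
  for Xn in (15,):
    pts=[proj(KT,S2W(ST,np.array([[Xn+18+dx,0+dy,z]])/1e3)[0]) for dx,dy in((-18,-18),(-18,18),(18,18),(18,-18))]
    cv2.polylines(im,[np.round(np.array(pts)).astype(int)],True,col,1)
for y in(-21,21):
    pts=[proj(KT,S2W(ST,np.array([q])/1e3)[0]) for q in([0,y,37],[55,y,37])];cv2.polylines(im,[np.round(np.array(pts)).astype(int)],False,(255,0,255),1)
cv2.imwrite("pics/w9c.png",cv2.resize(im[150:350,60:380],None,fx=2.5,fy=2.5,interpolation=cv2.INTER_CUBIC))
E
```

```text
time: 9.82
position: [0.6294, 0.1131, 0.1935]
tool_rot: [0.516, 1.509, -0.517]
ft_force: [-4.9, -0.8, 0.3]
grip_width: 0.918
t 9.82 psi 32.2 tip z 11.5 | fossil finger lead x 16.6 y -0.0 | roller finger lead x 67.2 y 80.3 | F [-4.9 -0.8  0.3] axis [-0.001 -0.001 -1.   ] q [ 0.35  0.6  -0.74  1.67  0.45  1.06  0.38]
```

View pics/w9c.png

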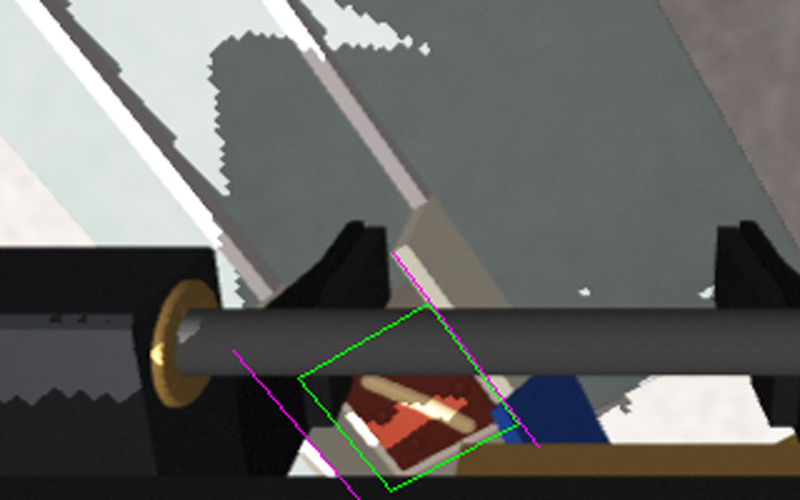

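```bash
python3 -m crank '[0,0.5,0.85,0,0,0,80, 0,0.5,0.85,0,0,0,80, 0,0,0,0,0,0,80, 0,0,0,0,0,0,80, 0,0,0,0,0,0,80]'
python3 - <<'E'
from h import *
inv()
E
```

```text
time: 10.5
position: [0.6314, 0.1128, 0.1935]
tool_rot: [0.516, 1.509, -0.517]
ft_force: [-4.3, -1.2, 1.7]
grip_width: 0.922
t 10.50 psi 32.2 tip z 11.5 | fossil finger lead x 18.5 y -0.2 | roller finger lead x 69.2 y 80.3 | F [-4.3 -1.2  1.7] axis [-0.001 -0.    -1.   ] q [ 0.35  0.6  -0.74  1.66  0.45  1.06  0.38]
```

```bash
python3 -m crank '[0,-2.1,-3.4,0,0,0,80, 0,-3.2,-5.1,0,0,0,80, 0,-3.2,-5.1,0,0,0,80, 0,-3.2,-5.1,0,0,0,80, 0,-3.2,-5.1,0,0,0,80]'
python3 -m crank '[0,-3.2,-5.1,0,0,0,80, 0,-3.2,-5.1,0,0,0,80, 0,-2.1,-3.4,0,0,0,80, 0,-2.1,-3.4,0,0,0,80, 0,-2.1,-3.4,0,0,0,80]'
python3 -c "
from h import *
inv()"
```

```text
time: 11.12
position: [0.6032, 0.116, 0.1937]
tool_rot: [0.516, 1.508, -0.516]
ft_force: [-1.4, -0.6, 0.1]
grip_width: 0.925
time: 11.75
position: [0.5795, 0.1184, 0.1937]
tool_rot: [0.517, 1.508, -0.516]
ft_force: [-1.9, -0.1, 1.0]
grip_width: 0.916
t 11.75 psi 32.2 tip z 11.7 | fossil finger lead x -33.3 y 0.5 | roller finger lead x 17.1 y 80.7 | F [-1.9 -0.1  1. ] axis [ 0.  0. -1.] q [ 0.39  0.51 -0.78  1.79  0.42  1.01  0.36]
```

Flap nearly shut. I'll ease it the rest of the way, then look before lifting.

```bash
python3 -m crank '[0,-1.1,-1.7,0,0,0,80, 0,-1.6,-2.6,0,0,0,80, 0,-3.2,-5.1,0,0,0,80, 0,-4,-6.5,0,0,0,80, 0,-4,-6.5,0,0,0,80]'
python3 -m crank '[-10,-2,-4,0,0,0,80, -30,0,0,0,0,0,80, -50,0,0,0,0,0,80, -50,0,-20,0,0,0,80, -30,-10,-30,0,0,0,80]'
python3 - <<'E'
from h import *
inv()
im=ctrl.get_image("scene");cv2.imwrite("pics/s10.png",cv2.resize(im[160:310,200:400,::-1],None,fx=4,fy=4,interpolation=cv2.INTER_CUBIC))
im=ctrl.get_image("wrist");cv2.imwrite("pics/w10.png",im[:,:,::-1])
E
```

```text
time: 12.38
position: [0.5531, 0.1211, 0.1937]
tool_rot: [0.516, 1.508, -0.516]
ft_force: [0.3, -0.2, 0.0]
grip_width: 0.918
time: 13.0
position: [0.5038, 0.1455, 0.3669]
tool_rot: [0.518, 1.505, -0.514]
ft_force: [-0.3, 0.1, 1.4]
grip_width: 0.919
t 13.00 psi 32.2 tip z 184.9 | fossil finger lead x -110.7 y 20.4 | roller finger lead x -60.1 y 100.7 | F [-0.3  0.1  1.4] axis [ 0.004  0.001 -1.   ] q [ 0.54  0.16 -0.94  1.79  0.14  1.26  0.47]
```

View pics/s10.png

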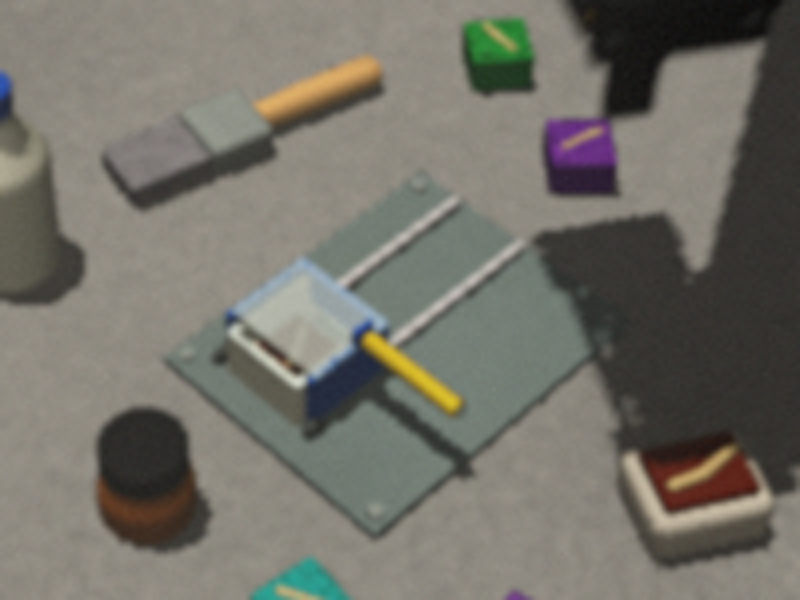

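View pics/w10.png

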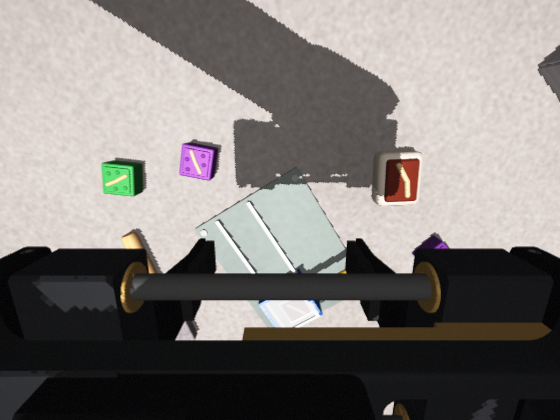

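```bash
python3 -m crank '[0,10,40,0,0,0,80, 0,10,45,0,0,0,80, 0,0,45,0,0,0,80, 0,0,40,0,0,0,80, 0,0,0,0,0,0,80]'
python3 -m crank '[0,0,0,0,0,0,80, 0,0,0,0,0,0,80, 0,0,0,0,0,0,80, 0,0,0,0,0,0,80, 0,0,0,0,0,0,80]'
python3 - <<'E'
from h import *
from fit import S2W
s=ctrl.get_state();im=ctrl.get_image("wrist");KT=cam("wrist",s);inv()
c=proj(KT,S2W(ST,np.array([[28,0,30]])/1e3)[0]);print(c)
a,b=np.round(c).astype(int)-[70,55]
big=cv2.resize(im[b:b+110,a:a+140,::-1],None,fx=5,fy=5,interpolation=cv2.INTER_CUBIC)
cv2.imwrite("pics/w11r.png",big); o=big.copy()
def dr(P,col): 
    q=[(proj(KT,S2W(ST,np.array([x])/1e3)[0])-[a,b]+.5)*5-.5 for x in P];cv2.polylines(o,[np.round(np.array(q)).astype(int)],True,col,1)
dr([[0,-25,37],[0,25,37],[55,25,37],[55,-25,37]],(255,0,255))
dr([[17,-18,31],[17,18,31],[53,18,31],[53,-18,31]],(0,200,0))
cv2.imwrite("pics/w11.png",o)
t=ctrl.get_image("top");cv2.imwrite("pics/t11.png",cv2.resize(t[120:330,140:370,::-1],None,fx=2.8,fy=2.8,interpolation=cv2.INTER_CUBIC))
for c in("wrist","scene"):
    if c=="scene": ctrl.get_image(c)
    print(c,[(np.round(d["at"],1).tolist(),round(d["confidence"],2)) for d in ctrl.mark_of(c,"fossil")],proj(cam(c,s),S2W(ST,np.array([[35,0,6]])/1e3)[0]))
E
```

```text
time: 13.72
position: [0.6522, 0.0519, 0.3617]
tool_rot: [0.52, 1.508, -0.522]
ft_force: [-0.4, -0.7, -0.5]
grip_width: 0.917
time: 14.35
position: [0.65, 0.0564, 0.3638]
tool_rot: [0.516, 1.508, -0.516]
ft_force: [0.1, 0.2, -0.3]
grip_width: 0.921
t 14.40 psi 32.2 tip z 181.7 | fossil finger lead x 43.0 y -54.4 | roller finger lead x 93.3 y 25.6 | F [ 0.2 -0.4  0.4] axis [ 0. -0. -1.] q [ 0.48  0.47 -0.83  1.48  0.35  1.35  0.55]
[277.44009814 168.80145901]
wrist [([442.3, 114.8], 0.78), ([83.4, 9.9], 0.75), ([398.4, 192.5], 0.68), ([324.8, 130.4], 0.38)] [280.83145823 170.83522184]
scene [([275.7, 316.8], 0.97), ([330.7, 327.3], 0.8), ([345.8, 201.3], 0.7), ([272.2, 255.5], 0.58)] [274.61461681 253.63535852]
```

View pics/w11.png

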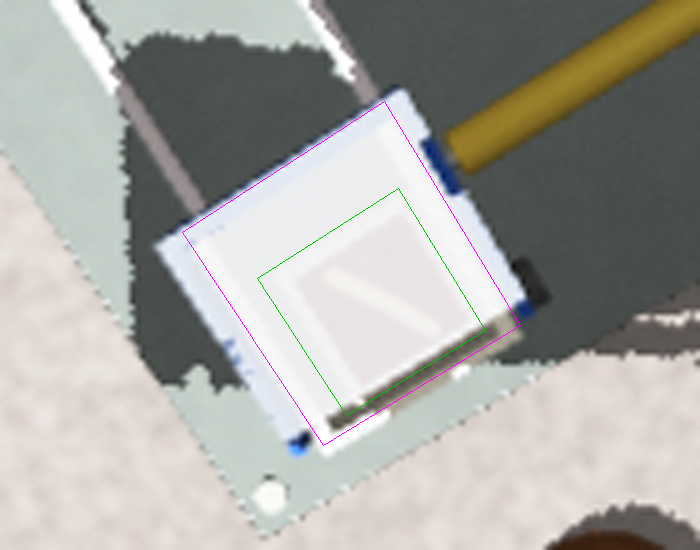

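View pics/t11.png

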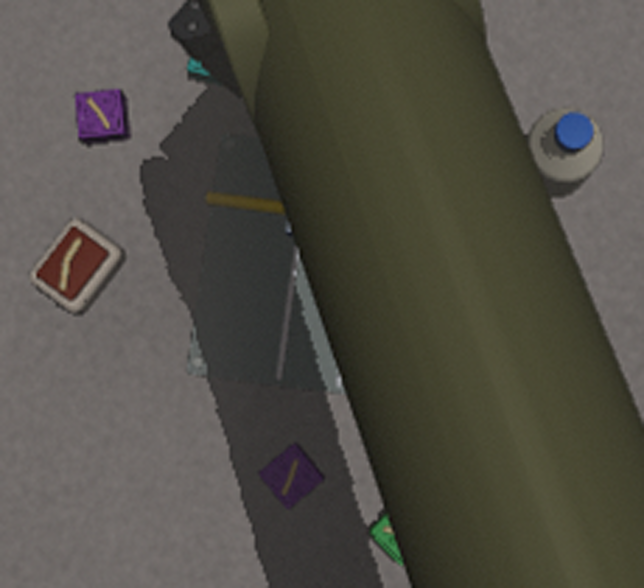

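```bash
python3 -c "
from bench import ctrl
print(ctrl.close_job(), ctrl.get_state()['time'])"
```

```text
the job is handed in; nothing more can be done
the job is handed in; nothing more can be done
```

The fossil is in the bay under the shut flap, and I handed the job in at about 14.5 s. No verdict was reported.

**What I did:** With the gripper turned at an angle, the leading fingertip pushed the yellow roller back and opened the flap to roughly 1 rad. While it was held, the trailing fingertip pushed the fossil along the lane into the bay. I then drew straight back so the flap closed gently, and lifted clear. The wrist force read no more than about 5 N at the end of each move.

**Last checks:**
- **Fossil:** Through the clear roof, the fossil fits an outline drawn with its near face about 17 mm past the mouth, so its centre is near x 35. That leaves it a millimetre or two short of the back stop. The force never rose as it would have on touching the stop.
- **Flap:** The roller is back where it was in the pictures from before I opened the flap, so the flap is fully shut.
- **Other objects:** The bottle, brush, jar and other fossil look unmoved in the scene view taken just after I lifted clear. In the final top view the arm hid the brush and jar.
- **Robot:** It was touching nothing, with fingertips about 180 mm above the table.

**Disagreements:**
- The networks' best "fossil" hits were mostly the coloured look-alikes, so I chose the fossil by its colour and its place in the lane.
- My wrist-view fit of the station was off by 2 to 4 pixels at the two far plate corners. Midway through the push, the fossil sat about 2 mm behind where my finger model put it, so I pushed a little further to allow for that.

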